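# Load the slide magazine into the feeder bay until it clicks

### The arm

A 6-joint arm with a two-finger parallel gripper is mounted at the origin on a cart in front of the work surface, level with it; the furniture and walls round the work are solid. World frame = base frame: x ahead of the robot, y to its left, z up, the work surface at z = 0. Lengths are in m, angles in degrees, forces in N, time in s.
With the tool pointing down it reaches from about 0.35 to 0.975 m from the base axis. Payload 4.9 kg.
Tool frame: the origin (TCP) lies between the finger pads; the fingertips stand 25 mm ahead of it and the grasp point (between the pads) lies 6 mm ahead of it; z points along the fingers, x is the direction in which the jaws open and shut, and the axes are right-handed (so a half turn about z gives the same grasp; the last joint's range is limited). The gripper opens to 85 mm and grips with 20 to 120 N. Pads are 22 mm wide; open, the fingers measure 114 mm over their backs; the gripper's body (76 mm by 85 mm) begins 54 mm behind the grasp point. The pads swing forward as they close: fully open they stand 13 mm farther back than shut.
Start: joints at [-75, 3.019, 92.412, -0, 84.569, -6.818], TCP at [0.232, -0.58, 0.256] pointing down, gripper open.
Joint ranges: [-172.51, 172.51], [-57.92, 126.97], [3.15, 148.05], [-58.71, 238.71], [5.1, 150.11], [-179.66, 179.66]. Speed limits (degrees/s): [147.25, 147.25, 180, 180, 180, 180].

### API

Orientations are given as a 3x3 rotation matrix whose columns are the frame's x, y, z axes.
In Python, from workcell import sensors, imaging, bot gives the robot as it stands.
- The arm moves only by the shell command python3 -m inch 'ROWS' [OPENING] [FORCE]. ROWS is JSON, a list of rows, each a list of 6 numbers: the shift along the tool's x, y, z in m, then the turn, a rotation vector about the tool's x, y, z in rad. A call has 1 to 12 rows; each row shifts and turns the commanded pose from where the row before left it, along the tool's axes as they then stand; what a row does not reach is not made up. A row lasts 1/12 s, in which the tool goes at most 41.7 mm and 7.16 degrees, less where a joint would pass 70% of its speed; a pose out of reach is approached as far as the arm can. A call is refused whole if a number of a shift passes 0.0417 or a number of a turn 0.125, either way. A call with a gripper value outside its range is refused whole. OPENING is the closure in counts, from 0 (fully open) to 255 (shut), set as the call begins (- or left out, the last holds). The fingers move at their own pace and stop on an object; FORCE is the grip in N (left out, the last holds). Time passes only in rows, so rows that do not move let the fingers close. It gives the time, the measured TCP pose, the force and the opening at its end, in the units of the state.
- sensors.get_state(): the state, without advancing time (a new reading comes with each control period).
- imaging.capture(name): name is "side" or "top" or "wrist"; returns a dict with "frame" (420x560x3 uint8, red, green, blue), "camera_matrix" (3x3 intrinsics, pixels), "dist_coeffs" ([k1, k2, p1, p2, k3] as OpenCV has them; the pictures are not rectified), "R" (3x3) and "t" (3): a world point X has camera coordinates R X + t; the wrist camera has in their place "tool_from_camera" (4x4, takes a point from camera to tool coordinates, whose origin is the TCP and whose axes are the tool frame's). Camera axes: x right, y down, z forward; pixel columns grow to the right and rows downward; lengths in m; the calibration is good to about 2 mm. A picture is of the moment at which its call begins: read the wrist's pose just before it. There is no depth.
- bot.close_job(): hands the job in, once; it reports no verdict.
The state is a dict: "t": time; "qpos": joint angles; "joint_velocities": joint speeds; "effort": joint torques, N m; "ee_pos": TCP position; "tcp_rot": TCP orientation; "ft_force": force on the tool from outside, world axes, zero at the start; "moment": the same for the moment, N m; "opening": finger opening in m.
Only numpy, scipy, OpenCV 4.12 (cv2) and the standard library are available. Lean on these libraries where they do the work, as an engineer would, in place of code of your own. Each camera call takes 0.05 s, during which the arm holds its last target. There are 200 camera calls.

### The job

Load the slide feeder: swing the loading bay's gate wide open, draw the slide magazine out of its parking sleeve, lay it flat on the worktop clear of the sleeve and let go of it. Then, with its upright fin as the handle, slide it nose first along the bay's channel, pushing the spring catch aside, until it is fully home and the catch clicks back behind it, and swing the gate shut again. Do not disturb the sample cup, the carton and the small bottle standing behind.

Things in the scene. Friction and masses are not known exactly. Their poses are not given: they have to be found in the camera images.
- mag_center (a point): Centre of the block of the grey slide magazine (loose, 0.15 kg): 96 long (x) x 44 wide (y) x 26 high, this point 13 mm above its underside, +x end = nose. An upright fin, 12 mm thick, stands on its top over the rear (see mag_fin). It starts on the worktop in the sleeve, the fin hidden under the hood, only the front 38 to 52 mm of the nose bare.
- mag_fin (a point): Middle of the magazine's upright fin: 24 long (x), 12 thick (y), from the block's top (26 mm above the underside) up to 58 mm; this point at 42 mm, 34 mm behind (-x of) mag_center; axes as the magazine's.
- sleeve_mouth (a point): Middle of the parking sleeve's mouth, 13 mm above the worktop; the magazine comes out along this +x. A fixed grey sheet hood left of the robot, closed at the back, 62 deep (to -x), 56 wide, 66 high outside (48 wide, 62 high inside), no floor. With the magazine's centre 90 mm or more out along x, the fin is well clear of the hood.
- bay: Fixed loading bay, a floorless channel on the worktop: origin at worktop level, mid-channel, under the roof's front edge; +x = way in. Rails 24 high, 48 apart inside, from x = -72 (flared) to +60 mm; roof from x = 0 on, 31 to 37 mm up; stop wall at x = +60. Home: magazine on the worktop, its x along the bay's, its centre at x = +8 to +12 mm; the fin stays outside the roof.
- catch (a joint): Spring catch in the bay's +y rail, a steel wedge sloping towards the incoming magazine: m, 0 = sprung out 8 mm into the channel, up to 0.013 = pushed aside. The nose pushes it aside (about 10 N of push), the magazine's side holds it at 0.004 to 0.008, and it springs back to 0 behind the rear face. Holding face at x = -40 mm in the bay, 4 to 22 mm up; housing out to y = +60.
- gate (a joint): Gate bar across the bay's entrance, on an upright hinge pin: rad, 0 = shut, grows as it swings outwards (anticlockwise seen from above, the knob going to the bay's -x, then -y) to 2.4; from 1.6 on the way in is free. Light friction, stays where left; starts at 0 to 0.5. The bar is 5 thick, 70 long, 4 to 22 mm above the worktop.
- gate_knob (a point): On the axis of the upright round black knob at the free end of the gate, 12 mm diameter, from 22 to 58 mm above the worktop; this point at 40 mm, 60 mm from the gate's hinge axis.
- gate_pivot (a point): On the gate's upright hinge axis (x = -78, y = -38 mm in the bay's frame), 40 mm above the worktop, over its 27 mm post; axes as the bay's. Shut, the knob lies towards +y of it.
- cup: Sample cup with screw lid, 64 across, 66 high, origin at its underside: leave alone.
- carton: Card carton, 56 x 82 x 32, origin at its underside: leave alone.
- oil: Small brown bottle, 30 across, 62 high, origin at its underside: leave alone.
Not all that is in view belongs to the job. What is shaped like the part that bears mag_center but turquoise is not meant.

How it is judged (in metres and radians):
On the way, in this order (a step that is already met when the one before it is completed fails the run):
1. the gate is swung wide open (past 85 degrees) (value of joint gate above 1.48 rad), for 0.1 s.
2. the magazine lies flat on the worktop, out of the sleeve (centre 50 mm or more from its mouth) and let go (horizontal distance between mag_center and sleeve_mouth above 0.05 m and height (world z) of mag_center below 0.017 m and angle between mag_center's own z axis and vertical below 0.1 rad and contact force between magazine and the fingers below 0.1 N and linear speed of magazine below 0.02 m/s), for 0.2 s.
3. the magazine, sliding in along the channel, holds the spring catch pushed aside (value of joint catch above 0.003 m and contact force between magazine and catch above 0.3 N and x of mag_center in the frame of bay below 0.006 m and y of mag_center in the frame of bay between -0.008 and 0.008 m), for 0.05 s.
4. the magazine is home and the catch has sprung back behind it (x of mag_center in the frame of bay between 0.006 and 0.0145 m and y of mag_center in the frame of bay between -0.005 and 0.005 m and height (world z) of mag_center below 0.018 m and value of joint catch below 0.0025 m), for 0.1 s.
At the end, for the whole second after the job is handed in: Magazine flat in the bay, centre 6 to 14.5 mm past the roof's front edge and within 5 mm of mid-channel; catch sprung back behind it (under 2.5 mm from rest); gate shut within 0.25 rad; all at rest; cup, carton and bottle not moved 25 mm (all of step 4 and value of joint gate below 0.25 rad and linear speed of magazine below 0.01 m/s and velocity of joint gate below 0.05 rad/s); the robot touches nothing.
It fails at once if the cup is disturbed (moved 25 mm or tipped) (distance of cup from where it was at the start of the episode above 0.025 m or angle between cup's own z axis and vertical above 0.4 rad).
It fails at once if the carton is disturbed (moved 25 mm or tipped) (distance of carton from where it was at the start of the episode above 0.025 m or angle between carton's own z axis and vertical above 0.4 rad).
It fails at once if the brown bottle is disturbed (moved 25 mm or tipped) (distance of oil from where it was at the start of the episode above 0.025 m or angle between oil's own z axis and vertical above 0.4 rad).
It also fails if it takes over 72 s, if anything falls off the work surface, if the arm or the gripper's body presses on something with over 40 N, if the wrist force passes 120 N, or if a joint passes its speed limit or range.

## Working session

There is one attempt and no reset: what is moved stays moved. The work goes in short steps, Python scripts to look and compute and a shell command to move; the robot and the scene stay as the last step left them, time stands still between calls to the robot, and variables do not carry over. Pictures are saved under pics/ and viewed, about 8 in all and at most 12, crops included, and the job is handed in when it is done.

```bash
mkdir -p pics; ls; python3 - <<'E'
from workcell import sensors, imaging
import cv2,numpy as np
s=sensors.get_state(); print({k:np.round(v,3).tolist() for k,v in s.items()})
ims=[]
for n in("top","side"):
    c=imaging.capture(n); cv2.imwrite(f"pics/{n}0.png",c["frame"][:,:,::-1])
    np.savez(f"{n}.npz",K=c["camera_matrix"],D=c["dist_coeffs"],R=c["R"],t=c["t"])
    print(n,np.round(-np.array(c["R"]).T@c["t"],3),np.round(c["R"],3).tolist())
E
```

```text
pics
{'t': 0.0, 'qpos': [-75.002, 3.056, 92.493, -0.0, 84.569, -6.818], 'joint_velocities': [-0.048, 0.015, 0.021, 0.088, 0.054, -0.059], 'effort': [-0.001, -39.369, -37.018, -0.0, 0.007, 0.0], 'ee_pos': [0.232, -0.58, 0.255], 'tcp_rot': [[0.372, -0.928, -0.001], [-0.928, -0.372, 0.002], [-0.002, -0.0, -1.0]], 'ft_force': [-0.298, -0.471, 0.312], 'moment': [0.016, -0.004, 0.003], 'opening': 0.085}
top [0.387 0.178 1.273] [[-0.036, -0.999, -0.003], [-0.979, 0.036, -0.2], [0.2, -0.004, -0.98]]
side [ 0.562 -0.657  0.497] [[0.998, -0.059, 0.026], [-0.005, -0.473, -0.881], [0.064, 0.879, -0.472]]
```

View pics/top0.png

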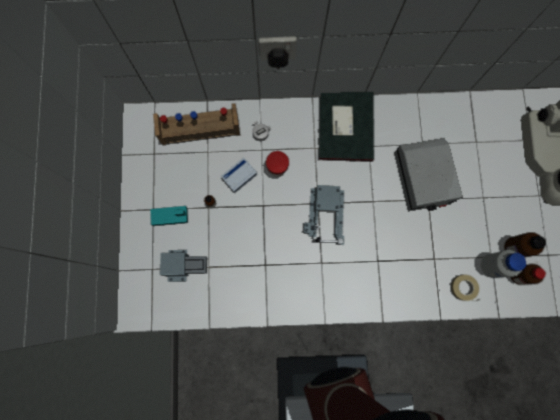

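View pics/side0.png

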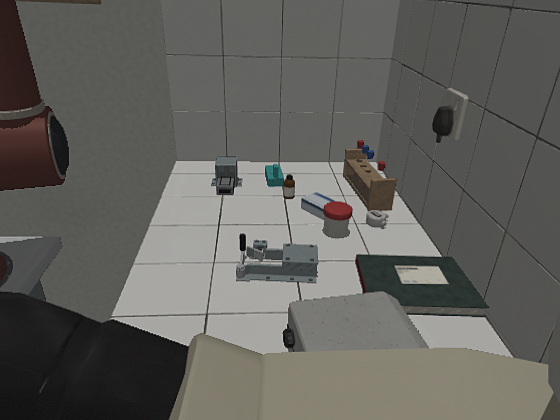

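Top view: the grey sleeve is at (173,264) with the magazine nose to its right at (198,265), facing world -y. The turquoise decoy is at (169,215). The bay is at (327,210) with its way in pointing up (+x), and the gate is at the bottom around (318-340,240). I'll take enlarged crops to confirm.

```bash
cat > h.py <<'E'
import numpy as np,cv2
from workcell import sensors, imaging
def load(n): return np.load(f"{n}.npz")
def ray(n,uv):
    c=load(n); p=cv2.undistortPoints(np.array([[uv]],float),c["K"],c["D"])[0,0]
    return -c["R"].T@c["t"], c["R"].T@np.array([p[0],p[1],1.])
def onz(n,uv,z):
    o,d=ray(n,uv); return o+d*(z-o[2])/d[2]
def tri(uvt,uvs):
    a,d=ray("top",uvt); b,e=ray("side",uvs)
    s=np.linalg.lstsq(np.c_[d,-e],b-a,rcond=None)[0]
    p,q=a+d*s[0],b+e*s[1]; return (p+q)/2,np.linalg.norm(p-q)
E
python3 - <<'E'
import cv2,numpy as np
a=cv2.imread("pics/top0.png");s=cv2.imread("pics/side0.png")
f=lambda im,x,y,w,h,k:cv2.resize(im[y:y+h,x:x+w],None,fx=k,fy=k,interpolation=cv2.INTER_CUBIC)
A=f(a,295,175,65,75,6);B=f(a,148,240,65,50,6);C=f(s,225,225,100,65,4)
out=np.zeros((750,790,3),np.uint8)[:600]
out=np.zeros((600,790,3),np.uint8)
out[:450,:390]=A;out[:300,400:790]=B;out[320:580,390:790]=C
cv2.imwrite("pics/crop1.png",out)
E
```

```text
(no output)
```

View pics/crop1.png

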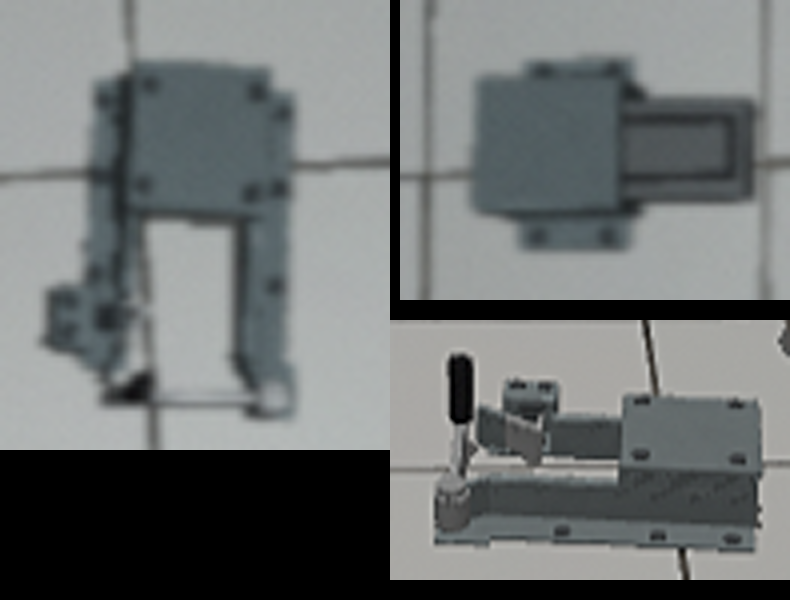

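```bash
python3 - <<'E'
from h import *
A=lambda x,y:(295+x/6-.4,175+y/6-.4);B=lambda x,y:(148+(x-400)/6-.4,240+y/6-.4);C=lambda x,y:(225+(x-390)/4-.4,225+(y-320)/4-.4)
P=lambda n,p:print(n,np.round(p,4))
for n,x,y,z in[("roofFL",130,212,.037),("roofFR",258,216,.037),("roofBL",132,65,.037),("roofBR",268,70,.037),("hinge",270,392,.024),("railRback",291,97,.024)]:P(n,onz("top",A(x,y),z))
for n,x,y,z in[("slBL",476,78,.066),("slFL",613,80,.066),("slFR",618,215,.066),("slBR",473,211,.066),("noseL",755,99,.026),("noseR",752,199,.026)]:P(n,onz("top",B(x,y),z))
for z in(.022,.058):P("knobtop",onz("top",A(125,388),z))
for n,x,y,z in[("knobtop",460,357,.058),("knobbot",460,425,.022),("hinge",453,483,.024),("roofFL",625,396,.037),("roofFR",622,466,.037),("roofBR",757,470,.037),("roofBL",757,400,.037)]:P("side "+n,onz("side",C(x,y),z))
E
```

```text
roofFL [0.6205 0.0585 0.037 ]
roofFR [0.6166 0.0024 0.037 ]
roofBL [0.687 0.054 0.037]
roofBR [ 0.6825 -0.0062  0.037 ]
hinge [5.403e-01 2.000e-04 2.400e-02]
railRback [ 0.6728 -0.0177  0.024 ]
slBL [0.5194 0.4624 0.066 ]
slFL [0.5164 0.4046 0.066 ]
slFR [0.4599 0.4024 0.066 ]
slBR [0.4638 0.4629 0.066 ]
noseL [0.5102 0.3503 0.026 ]
noseR [0.467  0.3519 0.026 ]
knobtop [0.5446 0.0636 0.022 ]
knobtop [0.54   0.0668 0.058 ]
side knobtop [0.5418 0.065  0.058 ]
side knobbot [0.5413 0.0588 0.022 ]
side hinge [0.5391 0.0065 0.024 ]
side roofFL [0.6239 0.0607 0.037 ]
side roofFR [0.6184 0.     0.037 ]
side roofBR [ 0.6817 -0.0045  0.037 ]
side roofBL [0.6899 0.0558 0.037 ]
```

Candidates: the grey magazine in the sleeve has its nose at top px (198,265). The turquoise look-alike is at (169,215) and is excluded by colour. The crop shows the grey nose poking out of the grey hood. The bay yaw is about -4.5°, with its origin at about (0.620,0.030). The pivot is at about (0.540,-0.001), the knob at about (0.541,0.063), and the gate is nearly shut. Moving towards the knob now.

```bash
python3 -m inch '[[-0.024,-0.0263,0.004,0,0,0],[-0.024,-0.0263,0.004,0,0,0],[-0.024,-0.0263,0.004,0,0,0],[-0.024,-0.0263,0.004,0,0,0],[-0.024,-0.0263,0.004,0,0,0],[-0.024,-0.0263,0.004,0,0,0],[-0.024,-0.0263,0.004,0,0,0],[-0.024,-0.0263,0.004,0,0,0],[-0.024,-0.0263,0.004,0,0,0],[-0.024,-0.0263,0.004,0,0,0]]' 0 20
python3 -m inch '[[-0.024,-0.0263,0.002,0,0,0],[-0.024,-0.0263,0.002,0,0,0],[-0.024,-0.0263,0.002,0,0,0],[-0.024,-0.0263,0.002,0,0,0],[-0.024,-0.0263,0.002,0,0,0],[-0.024,-0.0263,0.002,0,0,0],[-0.024,-0.0263,0.002,0,0,0],[-0.024,-0.0263,0.002,0,0,0]]' 
python3 -m inch '[[0,0,0,0,0,-0.123],[0,0,0,0,0,-0.123],[0,0,0,0,0,-0.123],[0,0,0,0,0,-0.123],[0,0,0,0,0,-0.123],[0,0,0,0,0,-0.123],[0,0,0,0,0,-0.123],[0,0,0,0,0,-0.123]]'
python3 -m inch '[[0,0,0,0,0,-0.123],[0,0,0,0,0,-0.123],[0,0,0,0,0,-0.123],[0,0,0,0,0,-0.123],[0,0,0,0,0,-0.123],[0,0,0,0,0,-0.123],[0,0,0,0,0,-0.123],[0,0,0,0,0,-0.123],[0,0,0,0,0,0],[0,0,0,0,0,0]]'
python3 - <<'E'
from h import *
s=sensors.get_state(); c=imaging.capture("wrist"); cv2.imwrite("pics/w1.png",c["frame"][:,:,::-1])
np.savez("wrist.npz",K=c["camera_matrix"],D=c["dist_coeffs"],T=c["tool_from_camera"],p=s["ee_pos"],Rt=s["tcp_rot"])
print(np.round(c["tool_from_camera"],3).tolist(),np.round(s["tcp_rot"],3).tolist(),s["ee_pos"],s["t"],s["ft_force"])
E
```

```text
t: 0.93
ee_pos: [0.3874, -0.2579, 0.2157]
tcp_rot: [[0.371, -0.929, -0.0], [-0.929, -0.371, 0.0], [-0.0, 0.0, -1.0]]
ft_force: [0.3, 0.2, -0.0]
opening: 0.0853
t: 1.6
ee_pos: [0.5114, -0.0013, 0.1998]
tcp_rot: [[0.372, -0.928, -0.0], [-0.928, -0.372, -0.0], [-0.0, 0.0, -1.0]]
ft_force: [1.3, -0.3, 0.5]
opening: 0.0854
t: 2.27
ee_pos: [0.5108, -0.0031, 0.1997]
tcp_rot: [[0.98, -0.199, -0.001], [-0.199, -0.98, 0.0], [-0.001, 0.0, -1.0]]
ft_force: [-0.1, 0.6, 0.3]
opening: 0.0855
t: 3.1
ee_pos: [0.511, -0.0032, 0.1999]
tcp_rot: [[0.715, 0.7, -0.001], [0.7, -0.715, 0.0], [-0.0, -0.001, -1.0]]
ft_force: [-0.4, 0.0, -0.5]
opening: 0.0855
[[1.0, 0.0, -0.0, -0.0], [-0.0, 0.945, 0.327, -0.084], [0.0, -0.327, 0.945, -0.118], [0.0, 0.0, 0.0, 1.0]] [[0.715, 0.7, -0.001], [0.7, -0.715, 0.0], [-0.0, -0.001, -1.0]] [ 0.51095308 -0.003186    0.19989225] 3.1 [-0.37892034  0.03642358 -0.48421503]
```

View pics/w1.png

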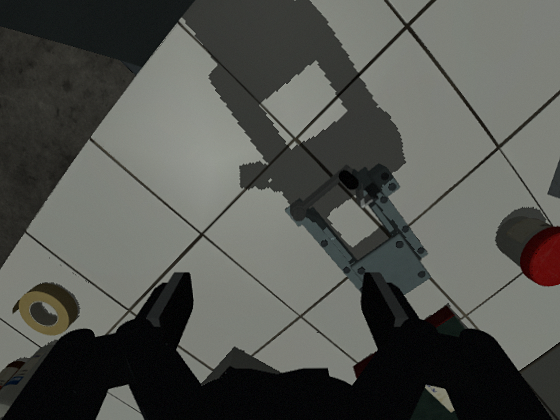

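Wrist view: the black knob top is at (347,179) and the hinge post at about (300,210). The gate bar lies between them, and the roof is at (395,265).

```bash
cat >> h.py <<'E'
def wz(uv,z,f="wrist"):
    c=load(f); p=cv2.undistortPoints(np.array([[uv]],float),c["K"],c["D"])[0,0]
    d=c["Rt"]@c["T"][:3,:3]@np.array([p[0],p[1],1.]); o=c["p"]+c["Rt"]@c["T"][:3,3]
    return o+d*(z-o[2])/d[2]
def tool(dw): return np.round(sensors.get_state()["tcp_rot"].T@np.array(dw),4)
E
python3 - <<'E'
from h import *
im=cv2.imread("pics/w1.png"); g=im.max(2)[165:200,330:370]
m=(g<22).astype(np.uint8); print(cv2.connectedComponentsWithStats(m)[2:])
for z in(.058,):print("knob",wz((347,178),z))
print("post",wz((299,211),.027),"roofFL",wz((389,234),.037),"roofFR",wz((353,262),.037))
E
```

```text
(array([[   0,    0,   40,   35, 1070],
       [   9,    5,   20,   19,  258],
       [   0,    8,    2,    4,    6],
       [   8,   18,   14,   14,   34],
       [  35,   20,    5,   10,   32]], dtype=int32), array([[19.48130841, 17.2271028 ],
       [18.43410853, 14.41472868],
       [ 0.33333333,  9.5       ],
       [14.5       , 24.32352941],
       [37.625     , 23.875     ]]))
knob [0.53646667 0.0587439  0.058     ]
post [0.53725463 0.00179072 0.027     ] roofFL [0.6179536  0.05088659 0.037     ] roofFR [0.61568967 0.00402036 0.037     ]
```

```bash
python3 - <<'E'
import cv2
im=cv2.imread("pics/w1.png")[155:305,235:435]; cv2.imwrite("pics/w1c.png",cv2.resize(im,None,fx=4,fy=4,interpolation=cv2.INTER_CUBIC))
E
```

```text
(no output)
```

View pics/w1c.png

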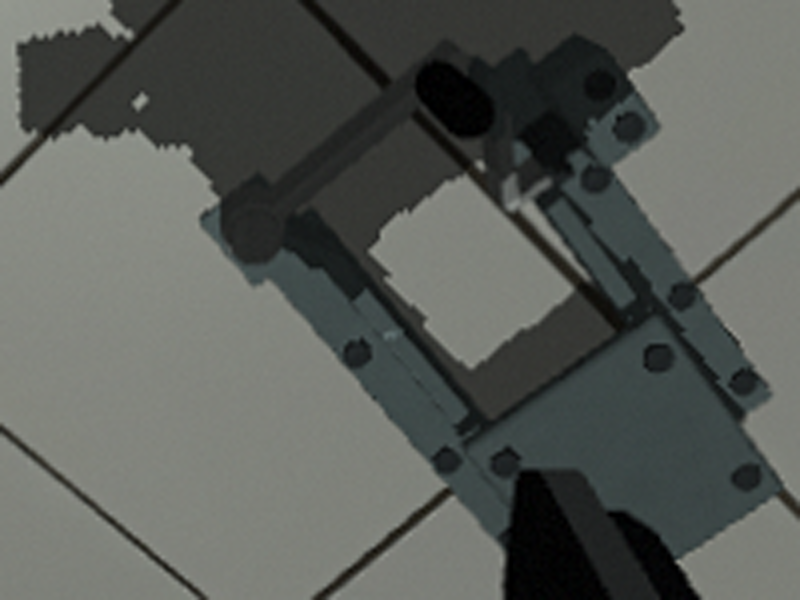

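```bash
python3 - <<'E'
from h import *
W=lambda x,y:(235+x/4-.4,155+y/4-.4)
k=wz(W(466,107),.058);p=wz(W(258,236),.027);print("knob",k,"post",p)
a=wz(W(655,312),.037);b=wz(W(465,440),.037);c=wz(W(780,487),.037);print(a,b,c, (a+b)/2, np.linalg.norm(a-b),np.degrees(np.arctan2((a-b)[0],(a-b)[1])),np.degrees(np.arctan2((c-a)[1],(c-a)[0])))
print("catch tip",wz(W(512,207),.022))
print("d knob",k-p,np.linalg.norm((k-p)[:2]))
E
```

```text
knob [0.54134484 0.0593083  0.058     ] post [ 5.39343169e-01 -9.78735196e-05  2.70000000e-02]
[0.62371452 0.05865222 0.037     ] [6.16401188e-01 4.08884367e-04 3.70000000e-02] [0.69004655 0.05116081 0.037     ] [0.62005785 0.02953055 0.037     ] 0.058700686391129395 7.156896172231867 -6.443570645025088
catch tip [0.58229173 0.05070415 0.022     ]
d knob [0.00200167 0.05940617 0.031     ] 0.05943988799973551
```

```bash
python3 -m inch '[[0.0218,-0.0079,0,0,0,0],[0.0218,-0.0079,0,0,0,0],[0.0218,-0.0079,0,0,0,0],[0,0,0.035,0,0,0],[0,0,0.025,0,0,0],[0,0,0,0,0,0],[0,0,0,0,0,0],[0,0,0,0,0,0],[0,0,0,0,0,0],[0,0,0,0,0,0]]' 190 20
```

```text
t: 3.98
ee_pos: [0.5425, 0.0593, 0.1426]
tcp_rot: [[0.713, 0.701, 0.004], [0.701, -0.713, -0.0], [0.003, 0.003, -1.0]]
ft_force: [1.3, 0.4, 0.4]
opening: 0.0219
```

```bash
python3 -m inch '[[0,0,0.021,0,0,0],[0,0,0.021,0,0,0],[0,0,0.02,0,0,0],[0,0,0.02,0,0,0],[0,0,0,0,0,0],[-0.0078,-0.0069,0,0,0,0],[-0.0088,-0.0054,0,0,0,0],[-0.0096,-0.0038,0,0,0,0]]'
python3 -m inch '[[-0.0102,-0.0021,0,0,0,0],[-0.0104,-0.0003,0,0,0,0],[-0.0103,0.0015,0,0,0,0]]'
python3 -m inch '[[-0.0098,0.0033,0,0,0,0],[-0.0091,0.0049,0,0,0,0],[-0.0081,0.0065,0,0,0,0]]'
python3 -m inch '[[-0.0069,0.0078,0,0,0,0],[-0.0054,0.0088,0,0,0,0],[-0.0038,0.0096,0,0,0,0],[0,0,0,0,0,0],[0,0,0,0,0,0],[0,0,0,0,0,0]]'
python3 - <<'E'
from h import *
c=imaging.capture("top"); a=c["frame"][:,:,::-1]
s=imaging.capture("side")["frame"][:,:,::-1]
f=lambda im,x,y,w,h,k:cv2.resize(im[y:y+h,x:x+w],None,fx=k,fy=k,interpolation=cv2.INTER_CUBIC)
cv2.imwrite("pics/g1.png",np.hstack([f(a,270,170,95,120,4),f(s,210,200,95,120,4)]))
E
```

```text
t: 4.65
ee_pos: [0.5114, 0.0529, 0.0602]
tcp_rot: [[0.712, 0.702, 0.003], [0.702, -0.712, 0.001], [0.002, 0.002, -1.0]]
ft_force: [-0.6, 1.7, 0.6]
opening: 0.0219
t: 4.9
ee_pos: [0.4878, 0.0309, 0.0591]
tcp_rot: [[0.712, 0.702, 0.001], [0.702, -0.712, -0.0], [0.001, 0.001, -1.0]]
ft_force: [0.9, 0.9, 0.1]
opening: 0.0218
t: 5.15
ee_pos: [0.4791, 0.001, 0.0583]
tcp_rot: [[0.713, 0.702, 0.0], [0.702, -0.713, -0.0], [-0.0, 0.0, -1.0]]
ft_force: [0.3, 1.9, -0.1]
opening: 0.0215
t: 5.65
ee_pos: [0.4867, -0.0279, 0.0582]
tcp_rot: [[0.712, 0.702, -0.0], [0.702, -0.712, 0.0], [-0.0, -0.0, -1.0]]
ft_force: [-1.0, -0.5, -0.6]
opening: 0.0217
```

View pics/g1.png

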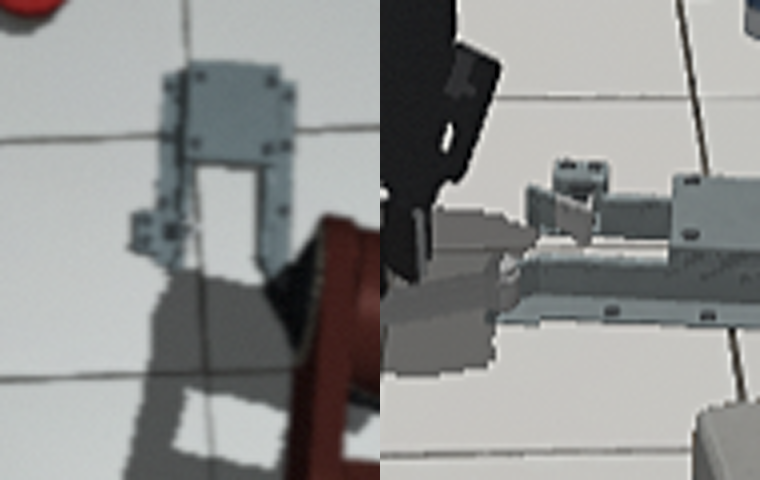

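The entrance is clear: no bar between the rails. The tool followed the arc to 208°, so the gate is at about 2.0 rad. Lifting off and going to the magazine.

```bash
python3 -m inch '[[0,0,-0.034,0,0,0],[0,0,-0.034,0,0,0],[0,0,-0.034,0,0,0]]'
python3 -m inch '[[0.0228,-0.023,0,0,0,0],[0.0228,-0.023,0,0,0,0],[0.0228,-0.023,0,0,0,0],[0.0228,-0.023,0,0,0,0],[0.0228,-0.023,0,0,0,0],[0.0228,-0.023,0,0,0,0],[0.0228,-0.023,0,0,0,0],[0.0228,-0.023,0,0,0,0],[0.0228,-0.023,0,0,0,0],[0.0228,-0.023,0,0,0,0],[0.0228,-0.023,0,0,0,0],[0.0228,-0.023,0,0,0,0]]' 0
python3 -m inch '[[0,0,0,0,0,0.111],[0,0,0,0,0,0.111],[0,0,0,0,0,0.111],[0,0,0,0,0,0.111],[0,0,0,0,0,0.111],[0,0,0,0,0,0.111],[0,0,0,0,0,0.111],[0,0,0,0,0,0],[0,0,0,0,0,0]]'
python3 - <<'E'
from h import *
s=sensors.get_state(); c=imaging.capture("wrist"); cv2.imwrite("pics/w2.png",c["frame"][:,:,::-1])
np.savez("wrist2.npz",K=c["camera_matrix"],D=c["dist_coeffs"],T=c["tool_from_camera"],p=s["ee_pos"],Rt=s["tcp_rot"])
E
```

```text
t: 6.0
ee_pos: [0.4856, -0.0271, 0.1606]
tcp_rot: [[0.712, 0.703, -0.002], [0.703, -0.712, 0.0], [-0.001, -0.002, -1.0]]
ft_force: [0.6, 0.6, 0.3]
opening: 0.0215
t: 7.0
ee_pos: [0.4869, 0.3629, 0.1601]
tcp_rot: [[0.711, 0.703, -0.0], [0.703, -0.711, -0.0], [-0.0, 0.0, -1.0]]
ft_force: [0.7, -0.1, -0.2]
opening: 0.0853
t: 7.75
ee_pos: [0.4873, 0.3611, 0.1601]
tcp_rot: [[1.0, 0.005, -0.0], [0.005, -1.0, -0.0], [-0.0, 0.0, -1.0]]
ft_force: [0.6, 0.6, -0.2]
opening: 0.0852
```

View pics/w2.png

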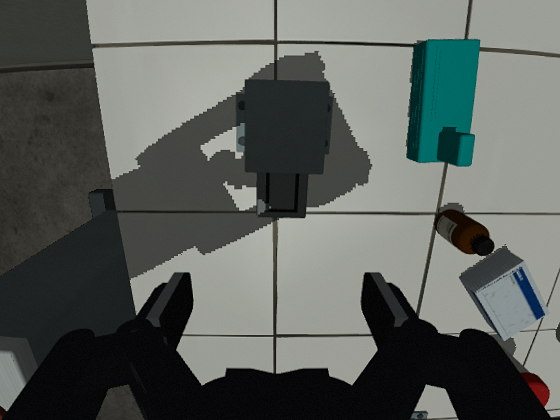

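```bash
python3 - <<'E'
from h import *
im=cv2.imread("pics/w2.png"); print(im[200,250:316,1].tolist()); print(im[205:228,280,1].tolist())
for n,u,z in[("nL",(257.5,217),.026),("nR",(305,218),.026),("nLb",(258,180),.026),("nRb",(308,180),.026),("hL",(246,173),.066),("hR",(326,173),.066),("hLb",(246,81),.066),("hRb",(329,81),.066)]:print(n,np.round(wz(u,z,"wrist2"),4))
E
```

```text
[176, 178, 180, 180, 180, 187, 111, 72, 93, 102, 102, 105, 40, 28, 32, 25, 9, 5, 4, 32, 33, 33, 33, 33, 32, 35, 33, 32, 33, 33, 34, 33, 32, 30, 32, 33, 32, 31, 32, 31, 33, 32, 33, 34, 15, 3, 1, 10, 31, 33, 31, 33, 34, 33, 34, 29, 36, 70, 71, 69, 70, 70, 70, 69, 70, 68]
[30, 33, 35, 29, 12, 0, 4, 27, 33, 30, 33, 28, 43, 152, 185, 180, 180, 180, 182, 178, 178, 179, 178]
nL [0.4703 0.3533 0.026 ]
nR [0.5127 0.3526 0.026 ]
nLb [0.4713 0.387  0.026 ]
nRb [0.5141 0.3872 0.026 ]
hL [0.4653 0.4012 0.066 ]
hR [0.5225 0.4015 0.066 ]
hLb [0.4668 0.4626 0.066 ]
hRb [0.5213 0.4629 0.066 ]
```

```bash
python3 -m inch '[[0.004,-0.003,0.032,0,0,0],[0,0,0.032,0,0,0],[0,0,0.032,0,0,0],[0,0,0.031,0,0,0],[0,0,0,0,0,0],[0,0,0,0,0,0]]' 0 40
python3 -m inch '[[0,0,0,0,0,0],[0,0,0,0,0,0],[0,0,0,0,0,0],[0,0,0,0,0,0],[0,0,0,0,0,0],[0,0,0,0,0,0],[0,0,0,0,0,0],[0,0,0,0,0,0]]' 255 40
```

```text
t: 8.3
ee_pos: [0.4901, 0.3631, 0.0314]
tcp_rot: [[1.0, 0.002, -0.004], [0.002, -1.0, -0.002], [-0.004, 0.002, -1.0]]
ft_force: [0.2, -0.8, 0.4]
opening: 0.0851
t: 8.97
ee_pos: [0.4933, 0.3648, 0.0361]
tcp_rot: [[1.0, 0.001, 0.004], [0.001, -1.0, 0.002], [0.004, -0.002, -1.0]]
ft_force: [-1.2, -0.9, 6.3]
opening: 0.0432
```

```bash
python3 -m inch '[[0,0,-0.0035,0,0,0],[0,0.0105,0,0,0,0],[0,0.0105,0,0,0,0],[0,0.0105,0,0,0,0],[0,0.0105,0,0,0,0],[0,0.0105,0,0,0,0],[0,0.0105,0,0,0,0],[0,0.0105,0,0,0,0],[0,0.0105,0,0,0,0],[0,0.0105,0,0,0,0],[0,0.0105,0,0,0,0]]'
python3 -m inch '[[0,0.0105,0,0,0,0],[0,0,0,0,0,0],[0,0,0,0,0,0]]'
```

```text
t: 9.88
ee_pos: [0.4918, 0.2577, 0.0368]
tcp_rot: [[1.0, 0.001, -0.0], [0.001, -1.0, -0.0], [-0.0, 0.0, -1.0]]
ft_force: [-0.2, -0.3, -1.1]
opening: 0.0431
t: 10.13
ee_pos: [0.4919, 0.2478, 0.0368]
tcp_rot: [[1.0, -0.0, 0.0], [-0.0, -1.0, 0.0], [0.0, -0.0, -1.0]]
ft_force: [0.3, 0.1, -1.7]
opening: 0.0432
```

```bash
python3 -m inch '[[0,0,0.001,0,0,0],[0,0,0,0,0,0],[0,0,0,0,0,0]]'
python3 -m inch '[[0,0,0,0,0,0],[0,0,0,0,0,0],[0,0,0,0,0,0],[0,0,0,0,0,0],[0,0,0,0,0,0],[0,0,0,0,0,0],[0,0,0,0,0,0]]' 0
python3 -m inch '[[0,0,-0.03,0,0,0],[0,0,-0.035,0,0,0],[0,0,-0.035,0,0,0],[0,-0.03,-0.025,0,0,0],[0,-0.03,0,0,0,0],[0,0,0,0,0,0],[0,0,0,0,0,0]]'
python3 - <<'E'
from h import *
s=sensors.get_state(); c=imaging.capture("wrist"); cv2.imwrite("pics/w3.png",c["frame"][:,:,::-1])
np.savez("wrist3.npz",K=c["camera_matrix"],D=c["dist_coeffs"],T=c["tool_from_camera"],p=s["ee_pos"],Rt=s["tcp_rot"])
E
```

```text
t: 10.38
ee_pos: [0.4922, 0.2488, 0.0362]
tcp_rot: [[1.0, 0.002, 0.001], [0.002, -1.0, 0.0], [0.001, -0.0, -1.0]]
ft_force: [-0.0, 0.1, 1.2]
opening: 0.0429
t: 10.97
ee_pos: [0.4918, 0.2483, 0.0358]
tcp_rot: [[1.0, 0.001, -0.0], [0.001, -1.0, 0.0], [-0.0, -0.0, -1.0]]
ft_force: [0.0, -0.6, 0.2]
opening: 0.0854
t: 11.55
ee_pos: [0.4918, 0.3094, 0.1614]
tcp_rot: [[1.0, 0.003, 0.001], [0.003, -1.0, 0.0], [0.001, -0.0, -1.0]]
ft_force: [-0.6, -0.6, -0.1]
opening: 0.0853
```

View pics/w3.png

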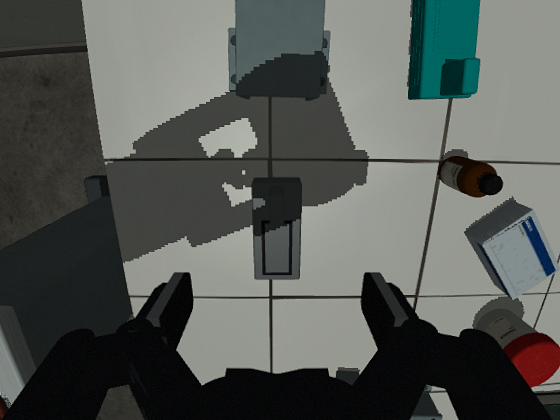

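The magazine lies clear of the sleeve. Its block corners are at about (252,178), (301,178), (300,278) and (254,278), and the fin is at about (278,200).

```bash
python3 - <<'E'
from h import *
im=cv2.imread("pics/w3.png")
for r in(186,240,265): print(r,im[r,246:308,1].tolist())
q=[wz(u,.026,"wrist3") for u in((252,178),(301,178),(300,278),(254.5,278))]
print(np.round(q,4)); c=np.mean(q,0); ax=(q[2]+q[3]-q[0]-q[1])/2; print(c,np.linalg.norm(ax),np.degrees(np.arctan2(ax[1],ax[0])))
big=cv2.resize(cv2.convertScaleAbs(im[165:295,230:330],alpha=3),None,fx=4,fy=4,interpolation=cv2.INTER_CUBIC);cv2.imwrite("pics/w3c.png",big)
E
```

```text
186 [58, 60, 60, 60, 63, 42, 27, 32, 31, 31, 31, 29, 29, 32, 31, 30, 31, 31, 31, 31, 31, 31, 30, 32, 26, 29, 24, 25, 27, 28, 28, 27, 28, 27, 25, 30, 28, 29, 31, 31, 27, 33, 29, 31, 31, 29, 33, 31, 31, 32, 33, 30, 28, 32, 29, 26, 67, 68, 66, 67, 67, 67]
240 [169, 169, 167, 166, 168, 171, 176, 70, 76, 89, 87, 89, 88, 90, 92, 69, 24, 20, 12, 87, 87, 86, 86, 85, 87, 87, 87, 89, 87, 86, 87, 85, 84, 89, 86, 86, 85, 86, 87, 85, 87, 88, 91, 28, 15, 13, 66, 87, 88, 84, 86, 87, 88, 64, 63, 162, 164, 161, 163, 163, 162, 163]
265 [162, 162, 162, 163, 162, 163, 163, 170, 82, 71, 81, 82, 81, 81, 82, 85, 38, 15, 12, 46, 81, 81, 80, 81, 81, 82, 81, 82, 82, 80, 80, 80, 80, 80, 80, 79, 82, 79, 80, 81, 81, 81, 67, 17, 14, 26, 78, 80, 79, 78, 78, 79, 72, 51, 119, 159, 158, 158, 157, 157, 157, 157]
[[0.4708 0.3368 0.026 ]
 [0.5128 0.337  0.026 ]
 [0.5148 0.2387 0.026 ]
 [0.4708 0.2386 0.026 ]]
[0.49232238 0.28775432 0.026     ] 0.09829043343244845 -89.40208712476611
```

View pics/w3c.png

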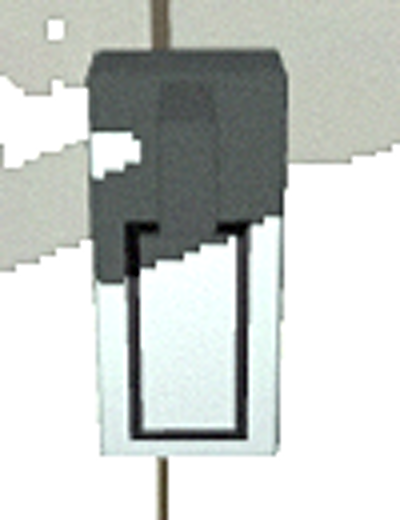

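```bash
python3 -m inch '[[0.0007,-0.010,0.026,0,0,0],[0,0,0.026,0,0,0],[0,0,0.026,0,0,0],[0,0,0.0255,0,0,0],[0,0,0,0,0,0]]' 0 80
python3 -m inch '[[0,0,0,0,0,0],[0,0,0,0,0,0],[0,0,0,0,0,0],[0,0,0,0,0,0],[0,0,0,0,0,0],[0,0,0,0,0,0],[0,0,0,0,0,0],[0,0,0,0,0,0],[0,0,0,0,0,0],[0,0,0,0,0,0]]' 255 80
```

```text
t: 12.02
ee_pos: [0.4878, 0.3151, 0.0501]
tcp_rot: [[1.0, -0.0, -0.012], [-0.0, -1.0, -0.006], [-0.012, 0.006, -1.0]]
ft_force: [-0.9, -0.4, -0.5]
opening: 0.0853
t: 12.85
ee_pos: [0.4934, 0.3189, 0.0587]
tcp_rot: [[1.0, 0.001, 0.002], [0.001, -1.0, 0.001], [0.002, -0.001, -1.0]]
ft_force: [-0.9, 0.0, 6.1]
opening: 0.0105
```

```bash
python3 -m inch '[[0,0,-0.004,0,0,0],[0,0,-0.004,0,0,0],[0,0,0,0,0,0],[-0.0083,0.02,0,0,0,0],[-0.0083,0.02,0,0,0,0],[-0.0083,0.02,0,0,0,0],[-0.0083,0.02,0,0,0,0],[-0.0083,0.02,0,0,0,0],[-0.0083,0.02,0,0,0,0],[0,0,0,0,0,0]]'
python3 -m inch '[[0,0,0,0,0,-0.1225],[0,0,0,0,0,-0.1225],[0,0,0,0,0,-0.1225],[0,0,0,0,0,-0.1225],[0,0,0,0,0,-0.1225],[0,0,0,0,0,-0.1225],[0,0,0,0,0,-0.1225],[0,0,0,0,0,-0.1225],[0,0,0,0,0,-0.1225],[0,0,0,0,0,-0.1225],[0,0,0,0,0,-0.1225],[0,0,0,0,0,-0.1225]]'
python3 -m inch '[[0,0,0,0,0,0],[0,0,0,0,0,0],[0,0,0,0,0,0]]'
python3 - <<'E'
from h import *
for r in(-5.0,-5.5,-6):
    a=np.radians(r);R=np.array([[np.cos(a),-np.sin(a)],[np.sin(a),np.cos(a)]])
    print(r,[0.620,.0295]+R@[-.165,0])
s=sensors.get_state();print(s["ee_pos"],tool(np.r_[[.4557,.0454],s["ee_pos"][2]]-s["ee_pos"]),np.degrees(np.arctan2(s["tcp_rot"][1,0],s["tcp_rot"][0,0])))
E
```

```text
t: 13.68
ee_pos: [0.4406, 0.1958, 0.064]
tcp_rot: [[1.0, -0.001, -0.003], [-0.001, -1.0, -0.002], [-0.003, 0.002, -1.0]]
ft_force: [-0.4, -0.7, -1.6]
opening: 0.0106
t: 14.68
ee_pos: [0.4427, 0.1987, 0.065]
tcp_rot: [[0.093, 0.996, -0.0], [0.996, -0.093, 0.0], [0.0, -0.0, -1.0]]
ft_force: [0.2, -0.1, -0.9]
opening: 0.0103
t: 14.93
ee_pos: [0.4427, 0.1985, 0.0652]
tcp_rot: [[0.102, 0.995, -0.0], [0.995, -0.102, 0.0], [-0.0, -0.0, -1.0]]
ft_force: [-1.2, -0.0, -1.6]
opening: 0.0106
-5.0 [0.45562787 0.0438807 ]
-5.5 [0.45575963 0.04531455]
-6 [0.45590389 0.0467472 ]
[0.44274646 0.19848216 0.06516946] [-0.151   0.0285 -0.    ] 84.1443575537402
```

```bash
python3 -m inch '[[-0.0189,0,0,0,0,0],[-0.0189,0,0,0,0,0],[-0.0189,0,0,0,0,0],[-0.0189,0,0,0,0,0],[-0.0189,0,0,0,0,0],[-0.0189,0,0,0,0,0],[-0.0189,0,0,0,0,0],[-0.0189,0.008,0,0,0,0],[0,0.01,0,0,0,0],[0,0,0,0,0,0],[0,0,0,0,0,0],[0,0,0,0,0,0]]'
python3 - <<'E'
from h import *
s=sensors.get_state(); c=imaging.capture("wrist"); cv2.imwrite("pics/w4.png",cv2.convertScaleAbs(c["frame"][:,:,::-1],alpha=1.6))
np.savez("wrist4.npz",K=c["camera_matrix"],D=c["dist_coeffs"],T=c["tool_from_camera"],p=s["ee_pos"],Rt=s["tcp_rot"])
E
```

```text
t: 15.93
ee_pos: [0.4452, 0.0464, 0.0651]
tcp_rot: [[0.1, 0.995, -0.001], [0.995, -0.1, 0.0], [0.0, -0.001, -1.0]]
ft_force: [-0.1, -0.2, -0.7]
opening: 0.0102
```

View pics/w4.png

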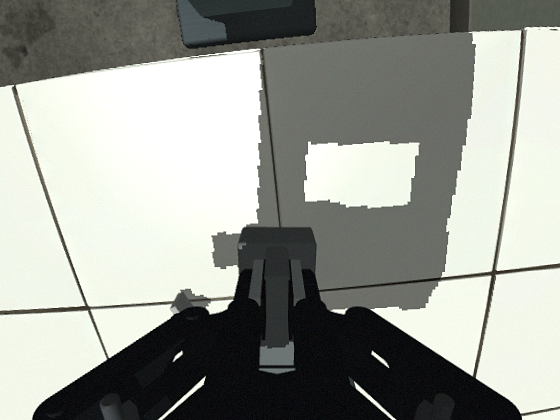

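Wrist view: the magazine's rear face spans about (240-316, 228-268), centred at col 278 on the fingers, so it sits square in the grip. Working out its lateral offset and yaw in the hand, then measuring the remaining distance.

```bash
python3 - <<'E'
from h import *
im=cv2.imread("pics/w4.png")
for r in(235,250,262):
    g=im[r,225:332].astype(int).sum(1); d=np.abs(np.diff(g)); print(r,[(int(i)+225,int(d[i])) for i in np.where(d>60)[0]])
c=load("wrist4")
for u in((239,230),(313,228),(242,250),(316,250)):
    for z in(.033,):
        w=wz(u,z,"wrist4"); print(u,np.round(c["Rt"].T@(w-c["p"]),4))
E
```

```text
235 [(239, 136), (313, 177)]
250 [(236, 62), (237, 115), (315, 126), (316, 65)]
262 [(237, 125), (238, 74), (262, 97), (263, 92), (264, 75), (288, 92), (290, 108), (315, 163)]
(239, 230) [-0.0211 -0.0223  0.0321]
(313, 228) [ 0.0189 -0.0235  0.0321]
(242, 250) [-0.0199 -0.0104  0.0321]
(316, 250) [ 0.0211 -0.0104  0.0321]
```

```bash
python3 -m inch '[[0,0,0.003,0,0,0],[0,0,0.003,0,0,0],[0,0,0,0,0,0],[0,0,0,0,0,0]]'
python3 -m inch '[[0,0.008,0,0,0,0],[0,0.008,0,0,0,0],[0,0.008,0,0,0,0],[0,0.008,0,0,0,0],[0,0.008,0,0,0,0],[0,0,0,0,0,0],[0,0,0,0,0,0]]'
```

```text
t: 16.32
ee_pos: [0.4453, 0.0463, 0.059]
tcp_rot: [[0.099, 0.995, -0.001], [0.995, -0.099, 0.0], [0.0, -0.001, -1.0]]
ft_force: [-0.7, -0.3, -1.9]
opening: 0.0109
t: 16.9
ee_pos: [0.4859, 0.042, 0.0592]
tcp_rot: [[0.1, 0.995, -0.0], [0.995, -0.1, 0.0], [0.0, -0.0, -1.0]]
ft_force: [0.9, 0.2, -1.6]
opening: 0.0106
```

```bash
python3 -m inch '[[0,0,0.0007,0,0,0],[0,0.006,0,0,0,0],[0,0.006,0,0,0,0],[0,0.006,0,0,0,0],[0,0,0,0,0,0],[0,0,0,0,0,0]]'
python3 -m inch '[[0,0.006,0,0,0,0],[0,0.006,0,0,0,0],[0,0.006,0,0,0,0],[0,0.006,0,0,0,0],[0,0,0,0,0,0],[0,0,0,0,0,0]]'
```

```text
t: 17.4
ee_pos: [0.5036, 0.0398, 0.0588]
tcp_rot: [[0.1, 0.995, 0.001], [0.995, -0.1, -0.001], [-0.001, 0.001, -1.0]]
ft_force: [-0.4, -3.0, 1.3]
opening: 0.0107
t: 17.9
ee_pos: [0.5278, 0.0374, 0.0588]
tcp_rot: [[0.1, 0.995, 0.002], [0.995, -0.1, -0.001], [-0.001, 0.002, -1.0]]
ft_force: [1.1, -4.3, -0.4]
opening: 0.0104
```

```bash
python3 -m inch '[[0,0.007,0,0,0,0],[0,0.007,0,0,0,0],[0,0.007,0,0,0,0],[0,0.007,0,0,0,0],[0,0,0,0,0,0],[0,0,0,0,0,0]]'
python3 -m inch '[[0,0.007,0,0,0,0],[0,0.007,0,0,0,0],[0,0.007,0,0,0,0],[0,0.007,0,0,0,0],[0,0,0,0,0,0],[0,0,0,0,0,0]]'
```

```text
t: 18.4
ee_pos: [0.5556, 0.0347, 0.0588]
tcp_rot: [[0.1, 0.995, 0.002], [0.995, -0.1, -0.001], [-0.001, 0.002, -1.0]]
ft_force: [0.3, -4.0, 0.6]
opening: 0.0106
t: 18.9
ee_pos: [0.5833, 0.0321, 0.0588]
tcp_rot: [[0.099, 0.995, 0.001], [0.995, -0.099, -0.0], [-0.0, 0.001, -1.0]]
ft_force: [1.6, -3.9, 2.1]
opening: 0.0103
```

```bash
python3 -m inch '[[0,0.003,0,0,0,0],[0,0.003,0,0,0,0],[0,0.003,0,0,0,0],[0,0,0,0,0,0],[0,0,0,0,0,0]]'
python3 -m inch '[[0,0.002,0,0,0,0],[0,0,0,0,0,0],[0,0,0,0,0,0]]'
python3 -m inch '[[0,0.002,0,0,0,0],[0,0,0,0,0,0],[0,0,0,0,0,0]]'
```

```text
t: 19.32
ee_pos: [0.5911, 0.0315, 0.0587]
tcp_rot: [[0.099, 0.995, -0.002], [0.995, -0.099, 0.0], [-0.0, -0.002, -1.0]]
ft_force: [-3.8, -3.3, 4.5]
opening: 0.0104
t: 19.57
ee_pos: [0.5929, 0.0314, 0.0588]
tcp_rot: [[0.099, 0.995, -0.002], [0.995, -0.099, 0.0], [-0.0, -0.002, -1.0]]
ft_force: [-4.1, -3.4, 6.0]
opening: 0.0106
t: 19.82
ee_pos: [0.5949, 0.0312, 0.0588]
tcp_rot: [[0.099, 0.995, -0.002], [0.995, -0.099, 0.0], [-0.0, -0.002, -1.0]]
ft_force: [-4.6, -3.4, 5.5]
opening: 0.0105
```

```bash
for i in 1 2 ; do python3 -m inch '[[0,0.002,0,0,0,0],[0,0,0,0,0,0],[0,0,0,0,0,0]]' | grep -v rot; done
```

```text
t: 20.07
ee_pos: [0.5974, 0.0314, 0.0588]
ft_force: [-3.6, -0.6, 6.0]
opening: 0.0105
t: 20.32
ee_pos: [0.5998, 0.0313, 0.0588]
ft_force: [-2.3, 1.7, 5.4]
opening: 0.0107
```

The lateral catch force dropped from -3.4 to about 0, so the catch has sprung. Releasing, lifting and checking.

```bash
python3 -m inch '[[0,0,0,0,0,0],[0,0,0,0,0,0],[0,0,0,0,0,0],[0,0,0,0,0,0],[0,0,0,0,0,0]]' 165 20
python3 -m inch '[[0,0,-0.015,0,0,0],[0,0,-0.02,0,0,0],[0,0,-0.03,0,0,0],[0,0,-0.035,0,0,0],[0,-0.035,0,0,0,0],[0,-0.035,0,0,0,0],[0,-0.02,0,0,0,0],[0,0,0,0,0,0],[0,0,0,0,0,0]]'
python3 - <<'E'
from h import *
s=sensors.get_state(); c=imaging.capture("wrist"); im=cv2.convertScaleAbs(c["frame"][:,:,::-1],alpha=1.6);cv2.imwrite("pics/w5.png",im)
np.savez("wrist5.npz",K=c["camera_matrix"],D=c["dist_coeffs"],T=c["tool_from_camera"],p=s["ee_pos"],Rt=s["tcp_rot"])
a=imaging.capture("top")["frame"][:,:,::-1];sd=imaging.capture("side")["frame"][:,:,::-1]
cv2.imwrite("pics/top5.png",a);cv2.imwrite("pics/side5.png",sd)
f=lambda im,x,y,w,h,k:cv2.resize(im[y:y+h,x:x+w],None,fx=k,fy=k,interpolation=cv2.INTER_CUBIC)
out=np.zeros((600,780,3),np.uint8); out[:330,:440]=cv2.resize(im,(440,330)); out[:328,448:778]=f(sd,215,215,110,82,3)[:328-0][:328,:330] if 0 else cv2.copyMakeBorder(f(sd,215,215,110,82,3),0,328-246,0,0,cv2.BORDER_CONSTANT)
out[335:600,:448]=f(a,280,180,112,66,4)[:265] if 0 else cv2.resize(a[175:241,280:392],(448,265),interpolation=cv2.INTER_CUBIC)
cv2.imwrite("pics/chk5.png",out)
E
```

```text
t: 20.73
ee_pos: [0.5998, 0.0306, 0.0583]
tcp_rot: [[0.1, 0.995, -0.0], [0.995, -0.1, 0.0], [0.0, -0.0, -1.0]]
ft_force: [0.1, 0.4, -0.0]
opening: 0.0303
t: 21.48
ee_pos: [0.5098, 0.0397, 0.1586]
tcp_rot: [[0.099, 0.995, 0.001], [0.995, -0.099, -0.0], [0.0, 0.001, -1.0]]
ft_force: [0.3, -0.6, 0.1]
opening: 0.0299
```

View pics/chk5.png

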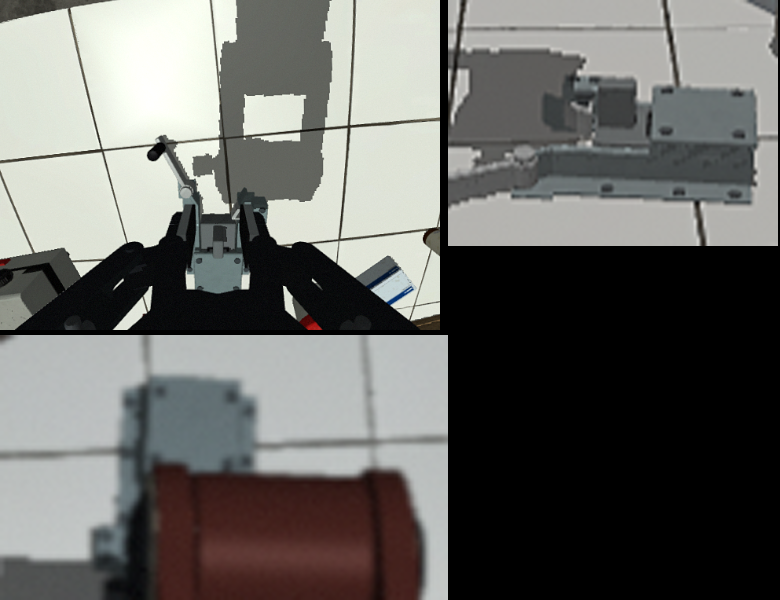

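The magazine is in the bay with the fin in front of the roof. The catch tip, at full-image px (301,270), sticks out behind its rear face. The gate is wide open with the knob at full-image px (197,196). Now measuring.

```bash
python3 - <<'E'
from h import *
im=cv2.imread("pics/w5.png")
for col in(262,268,295): print(col,im[262:300,col,1].tolist())
for r in(276,284,290): print(r,im[r,245:325,1].tolist())
a=np.radians(-5.6);R=np.array([[np.cos(a),-np.sin(a)],[np.sin(a),np.cos(a)]])
B=lambda w:np.round(R.T@(w[:2]-[.620,.0295])*1000,1)
k=wz((197,196),.058,"wrist5");p=wz((236,244),.027,"wrist5")
print("knob",k,"post",p,np.linalg.norm((k-p)[:2]),"gate",np.arctan2((k-p)[1],(k-p)[0])%(2*np.pi)-(np.pi/2+a))
for r in(272,276,280,284,288): print(r,"rear?",B(wz((275,r),.026,"wrist5")))
print("tip",B(wz((299,274),.022,"wrist5")))
E
```

```text
262 [234, 234, 232, 230, 232, 230, 232, 230, 234, 245, 110, 35, 38, 38, 42, 45, 38, 38, 43, 43, 43, 42, 58, 93, 102, 107, 109, 107, 104, 106, 106, 104, 106, 107, 107, 104, 109, 107]
268 [234, 232, 235, 230, 232, 230, 232, 232, 238, 144, 53, 35, 38, 38, 38, 37, 38, 37, 38, 42, 43, 40, 61, 88, 104, 106, 106, 106, 104, 109, 107, 106, 107, 109, 106, 107, 107, 106]
295 [230, 234, 142, 80, 77, 80, 82, 78, 78, 77, 77, 72, 70, 90, 139, 200, 190, 104, 45, 43, 48, 43, 56, 93, 99, 106, 106, 102, 107, 106, 109, 107, 107, 106, 102, 106, 107, 106]
276 [10, 3, 8, 0, 126, 138, 138, 106, 53, 53, 99, 59, 38, 42, 34, 40, 43, 42, 40, 43, 40, 40, 42, 38, 38, 42, 42, 42, 40, 42, 42, 43, 42, 40, 43, 42, 42, 42, 42, 40, 38, 38, 38, 38, 40, 38, 45, 45, 38, 51, 139, 173, 171, 173, 178, 85, 61, 58, 62, 62, 3, 3, 13, 10, 5, 8, 13, 6, 69, 61, 64, 62, 61, 61, 62, 61, 59, 64, 59, 3]
284 [6, 5, 6, 0, 88, 128, 130, 118, 59, 45, 48, 59, 61, 59, 61, 61, 59, 58, 58, 59, 64, 58, 62, 61, 58, 58, 61, 62, 61, 35, 59, 38, 59, 58, 62, 59, 56, 58, 56, 58, 59, 58, 56, 59, 59, 59, 58, 58, 58, 58, 56, 35, 59, 59, 34, 75, 56, 51, 117, 83, 2, 3, 6, 5, 14, 6, 10, 16, 5, 22, 66, 62, 66, 59, 62, 64, 61, 61, 64, 62]
290 [10, 6, 10, 0, 80, 126, 134, 126, 62, 40, 85, 104, 104, 107, 109, 107, 109, 104, 107, 107, 107, 107, 102, 104, 107, 110, 64, 45, 43, 42, 42, 42, 40, 43, 43, 42, 40, 42, 37, 46, 43, 43, 42, 35, 102, 107, 109, 107, 102, 106, 107, 106, 104, 102, 82, 40, 54, 67, 141, 98, 0, 2, 0, 3, 10, 6, 6, 11, 14, 2, 16, 70, 64, 61, 61, 59, 59, 62, 66, 61]
knob [ 0.48194562 -0.0189406   0.058     ] post [ 0.53830953 -0.00116354  0.027     ] 0.05910088105846765 gate 1.9740575745219588
272 rear? [-48.6  -3. ]
276 rear? [-44.3  -3. ]
280 rear? [-39.9  -3.1]
284 rear? [-35.4  -3.1]
288 rear? [-30.9  -3.1]
tip [-44.   20.1]
```

Gate at 1.97 rad; magazine centre at about x = 12.6 mm (nominal 12) and centred within calibration; catch tip visible behind it. Now closing the gate.

```bash
python3 -m inch '[[0,0,0,0,0,0.1143],[0,0,0,0,0,0.1143],[0,0,0,0,0,0.1143],[0,0,0,0,0,0.1143],[0,0,0,0,0,0.1143],[0,0,0,0,0,0.1143],[0,0,0,0,0,0],[-0.0307,0.0108,0,0,0,0],[-0.0307,0.0108,0,0,0,0],[0,0,0,0,0,0],[0,0,0,0,0,0],[0,0,0,0,0,0]]' 190 20
```

```text
t: 22.63
ee_pos: [0.4828, -0.0192, 0.1588]
tcp_rot: [[0.707, 0.708, 0.001], [0.708, -0.707, 0.0], [0.001, 0.0, -1.0]]
ft_force: [0.7, 1.0, 0.1]
opening: 0.0213
```

```bash
python3 -m inch '[[0,0,0.025,0,0,0],[0,0,0.025,0,0,0],[0,0,0.025,0,0,0],[0,0,0.025,0,0,0],[0,0,0,0,0,0],[0,0,0,0,0,0]]'
python3 -m inch '[[0.0055,-0.0088,0,0,0,0],[0.0069,-0.0077,0,0,0,0],[0.0082,-0.0064,0,0,0,0],[0.0092,-0.0049,0,0,0,0]]'
python3 -m inch '[[0.0099,-0.0032,0,0,0,0],[0.0103,-0.0014,0,0,0,0],[0.0104,0.0004,0,0,0,0],[0.0101,0.0022,0,0,0,0]]'
python3 -m inch '[[0.0096,0.0039,0,0,0,0],[0.0088,0.0055,0,0,0,0],[0.0077,0.0069,0,0,0,0],[0,0,0,0,0,0],[0,0,0,0,0,0]]'
python3 -m inch '[[0.002,0.002,0,0,0,0],[0.002,0.002,0,0,0,0],[0,0,0,0,0,0]]'
```

```text
t: 23.13
ee_pos: [0.4814, -0.0182, 0.0574]
tcp_rot: [[0.706, 0.708, -0.004], [0.708, -0.706, 0.001], [-0.002, -0.003, -1.0]]
ft_force: [-0.5, 0.1, 0.4]
opening: 0.0215
t: 23.47
ee_pos: [0.4828, 0.0229, 0.0597]
tcp_rot: [[0.707, 0.707, -0.001], [0.707, -0.707, 0.0], [-0.001, -0.001, -1.0]]
ft_force: [-2.5, 0.2, -1.6]
opening: 0.0215
t: 23.8
ee_pos: [0.5125, 0.0529, 0.0596]
tcp_rot: [[0.707, 0.708, 0.002], [0.708, -0.707, 0.0], [0.002, 0.002, -1.0]]
ft_force: [-1.6, -0.3, 0.5]
opening: 0.0217
t: 24.22
ee_pos: [0.5419, 0.0585, 0.0587]
tcp_rot: [[0.707, 0.707, 0.001], [0.707, -0.707, -0.0], [0.0, 0.0, -1.0]]
ft_force: [-0.3, -1.2, -0.3]
opening: 0.022
t: 24.47
ee_pos: [0.5468, 0.0585, 0.0586]
tcp_rot: [[0.708, 0.707, 0.0], [0.707, -0.708, -0.0], [-0.0, 0.0, -1.0]]
ft_force: [-0.5, 0.1, 0.3]
opening: 0.0218
```

```bash
for i in 1 2 3; do python3 -m inch '[[0.0011,0.0011,0,0,0,0],[0,0,0,0,0,0],[0,0,0,0,0,0]]' | grep -v rot; done
```

```text
t: 24.72
ee_pos: [0.5482, 0.0586, 0.0586]
ft_force: [0.7, 0.1, -0.3]
opening: 0.0217
t: 24.97
ee_pos: [0.5498, 0.0587, 0.0587]
ft_force: [-0.1, -0.3, -0.7]
opening: 0.0218
t: 25.22
ee_pos: [0.5514, 0.0588, 0.0586]
ft_force: [-0.1, -0.2, -0.2]
opening: 0.0218
```

```bash
for i in 1 2; do python3 -m inch '[[0.0011,0.0011,0,0,0,0],[0,0,0,0,0,0],[0,0,0,0,0,0]]' | grep -v rot; done
python3 -m inch '[[-0.0014,-0.0014,0,0,0,0],[0,0,0,0,0,0],[0,0,-0.02,0,0,0],[0,0,-0.03,0,0,0],[0,0,-0.035,0,0,0],[0,0,-0.035,0,0,0],[-0.03,-0.025,0,0,0,0],[-0.03,-0.025,0,0,0,0],[-0.03,-0.025,0,0,0,0],[-0.03,-0.025,0,0,0,0],[0,0,0,0,0,0],[0,0,0,0,0,0]]'
python3 - <<'E'
from h import *
s=sensors.get_state(); c=imaging.capture("wrist"); np.savez("wrist6.npz",K=c["camera_matrix"],D=c["dist_coeffs"],T=c["tool_from_camera"],p=s["ee_pos"],Rt=s["tcp_rot"])
w=cv2.convertScaleAbs(c["frame"][:,:,::-1],alpha=1.5);cv2.imwrite("pics/w6.png",w)
a=imaging.capture("top")["frame"][:,:,::-1];sd=imaging.capture("side")["frame"][:,:,::-1]
cv2.imwrite("pics/top6.png",a);cv2.imwrite("pics/side6.png",sd)
out=np.zeros((600,790,3),np.uint8); f=lambda im,x,y,w,h,W,H:cv2.resize(im[y:y+h,x:x+w],(W,H),interpolation=cv2.INTER_CUBIC)
out[:300,:400]=f(w,0,0,560,420,400,300); out[:300,405:785]=f(sd,225,220,95,75,380,300); out[300:,:350]=f(a,290,175,70,50,350,250) if 0 else 0
out[304:600,:345]=f(a,290,175,70,60,345,296); out[304:600,350:790]=f(a,140,90,240,161,440,296)
cv2.imwrite("pics/chk6.png",out)
E
```

```text
t: 25.47
ee_pos: [0.553, 0.0588, 0.0586]
ft_force: [-0.2, -0.8, 0.4]
opening: 0.0218
t: 25.72
ee_pos: [0.5537, 0.0586, 0.0584]
ft_force: [-4.5, -1.5, 3.0]
opening: 0.0215
t: 26.72
ee_pos: [0.3957, 0.0448, 0.1786]
tcp_rot: [[0.707, 0.707, 0.004], [0.707, -0.707, 0.0], [0.003, 0.003, -1.0]]
ft_force: [-0.1, -0.4, 0.2]
opening: 0.0218
```

View pics/chk6.png

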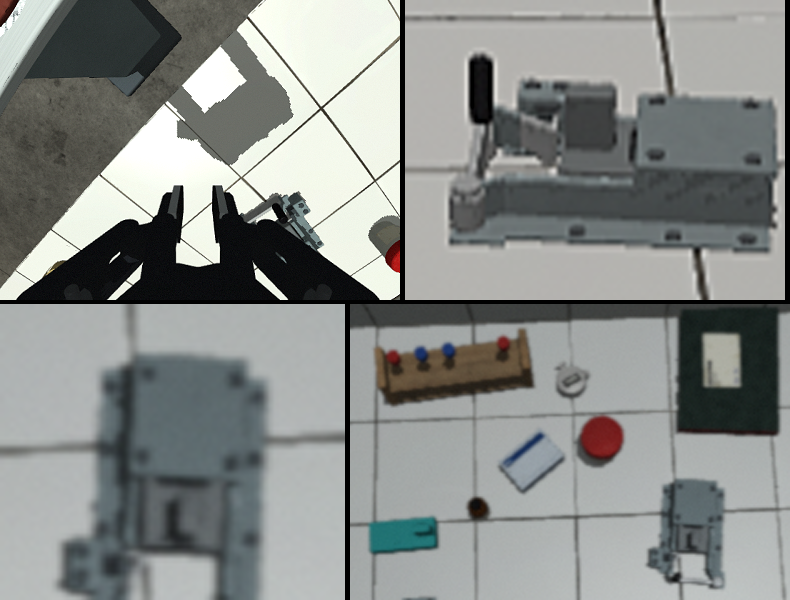

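```bash
python3 - <<'E'
from h import *
a=np.radians(-5.6);R=np.array([[np.cos(a),-np.sin(a)],[np.sin(a),np.cos(a)]])
B=lambda w:np.round(R.T@(w[:2]-[.620,.0295])*1000,1)
im=cv2.imread("pics/top6.png")
print(im[215:232,326,1].tolist())
for r in(224,225,226):print(r,B(onz("top",(326.5,r),.026)))
m=(im.max(2)[228:250,305:330]<35).astype(np.uint8);n,l,s,c=cv2.connectedComponentsWithStats(m);print(s[1:].tolist(),c[1:].tolist())
S=cv2.imread("pics/side6.png");k=(225+(482-405)/4-.4,220+57/4-.4);kp=onz("side",k,.058);print("knob side",kp,B(kp))
q=cv2.imread("pics/top0.png");d=cv2.absdiff(q,im).max(2)[105:212,195:300];print("back items diff max",d.max(),(d>40).sum())
E
```

```text
[70, 70, 69, 74, 76, 73, 54, 40, 47, 50, 98, 169, 187, 189, 189, 190, 190]
224 [-36.5  -0.6]
225 [-39.1  -0.7]
226 [-41.8  -0.8]
[[11, 9, 3, 4, 8]] [[12.125, 10.75]]
knob side [0.54520104 0.06498087 0.058     ] [-77.9  28. ]
back items diff max 16 0
```

Checks agree: catch sprung out behind the magazine, knob at bay x ≈ -78 (shut), background objects unchanged. Handing in.

```bash
python3 -c "
from workcell import bot,sensors
s=sensors.get_state();print(s['t'],s['ft_force']);print(bot.close_job())"
```

```text
26.8667 [ 0.45250011 -0.56774073  0.366403  ]
the job is handed in; nothing more can be done
None
```

The slide feeder is loaded and the job was handed in at about 27 s; it gave no verdict. I opened the gate to about 1.97 rad, drew the magazine out about 114 mm by its nose, laid it flat and let go. Then I regripped it by the fin, slid it along the channel past the catch, and swung the gate shut.

**Last checks:**
- **Catch:** its sideways push fell from about 3.4 N to nearly 0 just before home. The side view shows the wedge out behind the magazine's rear face.
- **Magazine position:** the wrist camera put the centre at x ≈ 12.6 mm and within 3 mm of mid-channel; the stop wall limits x to 12. The fixed top camera gave only a rough 13 ± 2 mm, because the rear edge was blurred. I did not feel a clear hit on the stop wall.
- **Gate:** I felt its stop at about 4.5 N. The side view puts the knob at bay x ≈ -78 mm, which is shut. The same view puts it at y ≈ 28 mm where 22 mm is expected; the side camera read y about 5 mm high at the start too.
- **Cup, carton and bottle:** unchanged in the top picture compared with the start.
- **Robot:** the gripper is clear of everything, and the force reading is about zero.

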